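Nest the long steel angle over its short mate on the clean-room inspection bench

TASK

Two of the steel angle offcuts on the bench have the same wide legs, one long and one short. Lift the long one and set it down gently over the short one, ridge over ridge and centred along it, so that it sits fully down with the legs lying against each other. Leave the short angle where it lies, and do not disturb the narrow-legged angle or the flat-topped channel.

Things in the scene. Friction and masses are not known exactly. Their poses are not given: they have to be found in the camera images.
- long_angle_mid (a point): Loose bare steel 90-degree angle, lying ridge up like a roof on its leg edges: 64 mm long, legs 50 mm, wall 5 mm, 71 mm wide, 38.9 mm high (inner corner at 31.8 mm). Point: half-way up (19.4 mm), half-way along, on the middle line; x along the ridge, z up. About 0.24 kg. Can be gripped from above across its two end faces.
- short_angle_mid (a point): Loose bare steel 90-degree angle, lying ridge up like a roof on its leg edges: 36 mm long, legs 50 mm, wall 5 mm, 71 mm wide, 38.9 mm high (inner corner at 31.8 mm). Point: half-way up (19.4 mm), half-way along, on the middle line; x along the ridge, z up. About 0.14 kg. Once nested, the long one's point is 7.1 mm above this one's and it overhangs by 14 mm at each end, room for fingers.
- narrow_angle_mid (a point): A bystander: slender steel angle lying ridge up, 84 mm long, with narrow legs of 25 mm (wall 5 mm), 35 mm wide and 21.2 mm high. Point half-way up on the middle line, half-way along; x along the ridge, z up.
- channel_mid (a point): A bystander: steel channel lying flat side up, 64 mm long (x), 50 mm wide (y), 30 mm high, wall 5 mm. Point at its middle, 15 mm up.
Not all that is in view belongs to the job. What is shaped like the part that bears long_angle_mid but black or turquoise is not meant.

How it is judged:
By the outcome, as a careful person would: the job done as asked, in the order asked, and still so for the second after the job is handed in, with the robot touching nothing.
It also fails if it takes over 38 s, if anything falls off the work surface, if the arm or the gripper's body presses on something with over 40 N, if the wrist force passes 120 N, or if a joint passes its speed limit or range.

ROBOT

A 6-joint arm with a two-finger parallel gripper is mounted at the origin on the work surface. World frame = base frame: x ahead of the robot, y to its left, z up, the work surface at z = 0. Lengths are in m, angles in rad, forces in N, time in s.
With the tool pointing down it reaches from about 0.275 to 0.85 m from the base axis. Payload 5.2 kg.
Tool frame: the origin (TCP) lies on the front face of the gripper's body, between the roots of the fingers; the fingertips stand 73 mm ahead of it and the grasp point (between the pads) lies 54 mm ahead of it; z points along the fingers, y is the line along which they close (so a half turn about z gives the same grasp; the last joint's range is limited). The gripper opens to 85 mm and grips with 20 to 120 N. Pads are 22 mm wide; open, the fingers measure 114 mm over their backs; the gripper's body (76 mm by 85 mm) begins 54 mm behind the grasp point. The pads swing forward as they close: fully open they stand 13 mm farther back than shut.
Start: joints at [1.029, 0.259, 1.535, -0, 1.348, -0.203], TCP at [0.183, 0.519, 0.304] pointing down, gripper open.
Joint ranges: [-3.14, 3.14], [-0.91, 2.08], [0.19, 2.58], [-1.22, 4.36], [0.22, 2.71], [-3.12, 3.12]. Speed limits (rad/s): [2.57, 2.57, 3.14, 3.14, 3.14, 3.14].

INTERFACE

Orientations are given as a rotation vector (axis times angle).
In Python, from station import r gives the robot as it stands.
- The arm moves only by the tool send_rows, never from a script. Its argument "increments" is a list of rows, each a list of 4 numbers: the shift along the tool's x, y, z scaled (see below), then the turn about the tool's z scaled (see below). A call has 1 to 5 rows; each row is the pose to reach, as a shift and turn from the pose commanded when the call began, along the tool's axes at that moment; what a row does not reach only later rows make up. The controller multiplies each number of a shift by 15 cm and each number of a turn by 90 degrees. A row lasts 1/8 s, in which the tool goes at most 62.5 mm and 10.7 degrees, less where a joint would pass 70% of its speed; a pose out of reach is approached as far as the arm can. A call with a number of a shift or a turn outside -1 to 1 is refused whole. A call with a gripper value outside its range is refused whole. "jaw" is the finger opening in mm, from 0 to 85.4, set as the call begins (left out, the last holds). The fingers move at their own pace and stop on an object; "squeeze" is the grip in N (left out, the last holds). Time passes only in rows, so rows that repeat a pose let the fingers close. It gives the time, the measured TCP pose, the force, the opening and the grip force at its end, in the units of the state.
- r.get_obs(): the state, without advancing time (a new reading comes with each control period).
- r.read_camera(name): name is "scene" or "side" or "wrist"; returns a dict with "pixels" (420x560x3 uint8, red, green, blue), "K" (3x3 intrinsics, pixels), "dist_coeffs" ([k1, k2, p1, p2, k3] as OpenCV has them; the pictures are not rectified), "xyz" and "attitude" of the camera in the world. Camera axes: x right, y up, looking along -z (the intrinsics and any distortion apply to the point x, -y, -z); pixel columns grow to the right and rows downward; lengths in m; the calibration is good to about 2 mm. A picture is of the moment at which its call begins. There is no depth.
- r.close_job(): hands the job in; it is judged then, once.
The state is a dict: "clock": time; "q": joint angles; "dq": joint speeds; "tau": joint torques, N m; "position": TCP position; "ee_rot": TCP orientation; "wrist_force": force on the tool from outside, world axes, zero at the start; "wrist_torque": the same for the moment, N m; "opening": opening from 0.0 (shut) to 1.0 (fully open); "grip_force": force on a finger pad.
Only numpy, scipy, OpenCV 4.12 (cv2) and the standard library are available. Lean on these libraries where they do the work, as an engineer would, in place of code of your own. Each camera call takes 0.05 s, during which the arm holds its last target. There are 200 camera calls.

## Working session

There is one attempt and no reset: what is moved stays moved. The work goes in short steps, Python scripts to look and compute and a tool call to move; the robot and the scene stay as the last step left them, time stands still between calls to the robot, and variables do not carry over. Pictures are saved under pics/ and viewed, at most 10 in all, crops included, and the job is handed in when it is done.

Besides the shell and the picture viewer there is one more tool, called after "Request:" as name(argument=value, ...) on one line, values as JSON. send_rows: Moves the arm, as the interface text tells. Shifts and turns lie within -1 to 1; 1 stands for 15 cm of shift or 90 degrees of turn. Its arguments: {"type":"object","properties":{"increments":{"type":"array"},"jaw":{"type":"number"},"squeeze":{"type":"number"}},"required":["increments"]}

```bash
mkdir -p pics; cat > h.py <<'E'
import numpy as np, cv2, pickle
from scipy.spatial.transform import Rotation as R
def snap(r,name,tag):
    c=r.read_camera(name); cv2.imwrite(f'pics/{tag}.png',np.array(c['pixels'])[:,:,::-1]); pickle.dump(c,open(f'{tag}.pkl','wb')); return c
def att(c):
    a=np.array(c['attitude'],float)
    return a if a.shape==(3,3) else (R.from_rotvec(a).as_matrix() if a.size==3 else R.from_quat(a).as_matrix())
def ray(c,px):
    p=cv2.undistortPoints(np.array(px,float).reshape(-1,1,2),np.array(c['K'],float),np.array(c['dist_coeffs'],float)).reshape(-1,2)
    d=np.c_[p[:,0],-p[:,1],-np.ones(len(p))]@att(c).T
    return np.array(c['xyz'],float),d
def onz(c,px,z):
    o,d=ray(c,px); z=np.broadcast_to(z,len(d)); return o+d*((z-o[2])/d[:,2])[:,None]
def proj(c,P):
    q=(np.array(P,float)-np.array(c['xyz']))@att(c); q=q*[1,-1,-1]
    return cv2.projectPoints(q.reshape(-1,1,3),np.zeros(3),np.zeros(3),np.array(c['K'],float),np.array(c['dist_coeffs'],float))[0].reshape(-1,2)
E
python3 - <<'E'
from station import r
from h import *
print(r.get_obs())
ims=[]
for n in ['scene','side','wrist']:
    c=snap(r,n,n+'0'); print(n,c['xyz'],c['attitude'],c['K'],c['dist_coeffs'])
E
```

```text
{'clock': 0.0, 'q': array([ 1.02914644e+00,  2.59340334e-01,  1.53609417e+00, -6.87179395e-06,
        1.34797130e+00, -2.02781587e-01]), 'dq': array([-1.46508019e-03,  8.90731735e-06, -2.15023581e-03,  2.59713834e-06,
        3.77516709e-04,  1.32739305e-03]), 'tau': array([ 2.28674711e-03, -4.46023285e+01, -2.90578938e+01, -2.01679163e-04,
        1.15589247e-02,  1.56684649e-05]), 'position': array([0.18259372, 0.51838816, 0.30307155]), 'ee_rot': array([-5.29637205e-01, -3.09596160e+00,  2.65633534e-03]), 'wrist_force': array([-0.76724518,  0.3712309 , -0.46154333]), 'wrist_torque': array([ 0.03720038,  0.04192539, -0.0710098 ]), 'grip_force': 0.0, 'opening': 1.002899448680979}
scene [1.12254007 0.1608938  0.51744327] [0.67258719 0.86302188 1.63936933] [[391.60675803   0.         284.28208035]
 [  0.         391.60675803 207.26336173]
 [  0.           0.           1.        ]] [-0.05588348  0.          0.          0.          0.        ]
side [ 0.21877869 -0.72412288  0.89109316] [ 0.75161288 -0.13272743 -0.29393433] [[522.18327323   0.         275.23488941]
 [  0.         522.18327323 210.10763233]
 [  0.           0.           1.        ]] [0.05495233 0.         0.         0.         0.        ]
wrist [0.11876454 0.5406777  0.37510704] [-0.23327461 -0.16197889  1.22474403] [[341.1828285    0.         280.7516292 ]
 [  0.         341.1828285  202.93116615]
 [  0.           0.           1.        ]] [-0.01747031  0.          0.          0.          0.        ]
```

View pics/scene0.png

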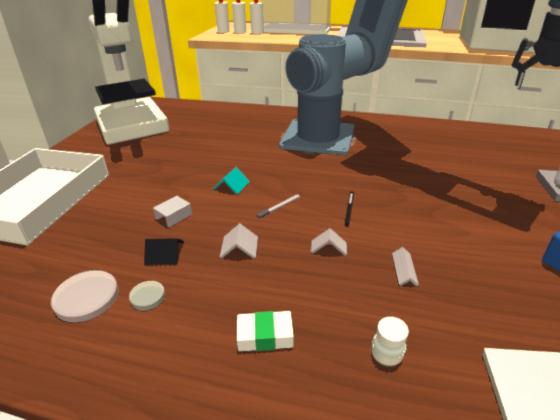

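View pics/wrist0.png

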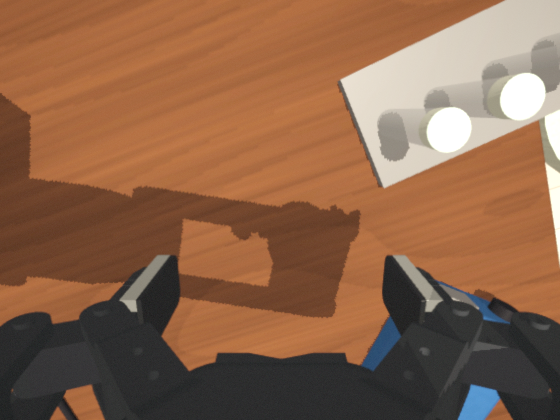

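The scene view shows these candidates:
- Bare steel wide angles at about (240,243), which looks longer, and (330,243), which looks shorter.
- The narrow angle at (405,267) and the channel at (172,210).
- Turquoise (235,180) and black (162,250) decoys, which are ruled out by colour.

The wrist camera sees none of them. I'll enlarge the crops to confirm.

```bash
python3 - <<'E'
from h import *
im=cv2.imread('pics/scene0.png'); cv2.imwrite('pics/sc_crop.png',cv2.resize(im[215:290,205:365],None,fx=5,fy=5,interpolation=cv2.INTER_CUBIC))
c=pickle.load(open('scene0.pkl','rb')); s=pickle.load(open('side0.pkl','rb'))
P=onz(c,[(240,243),(330,243),(405,267),(172,210)],0.02); q=proj(s,P); print(P,q)
im=cv2.imread('pics/side0.png'); lo=np.clip(q.min(0)-40,0,None).astype(int); hi=(q.max(0)+40).astype(int)
k=im[lo[1]:hi[1],lo[0]:hi[0]]; f=min(790/k.shape[1],590/k.shape[0]); print(lo,hi,f)
cv2.imwrite('pics/si_crop.png',cv2.resize(k,None,fx=f,fy=f,interpolation=cv2.INTER_CUBIC))
E
```

```text
[[ 0.56719049 -0.06311366  0.02      ]
 [ 0.52869739  0.10964669  0.02      ]
 [ 0.56678736  0.25270601  0.02      ]
 [ 0.49256742 -0.24695009  0.02      ]] [[327.76526849 241.18067891]
 [285.53414368 191.84369456]
 [281.63685721 151.5893076 ]
 [327.69913976 320.27568592]]
[241 111] [367 360] 2.3694779116465865
```

View pics/sc_crop.png

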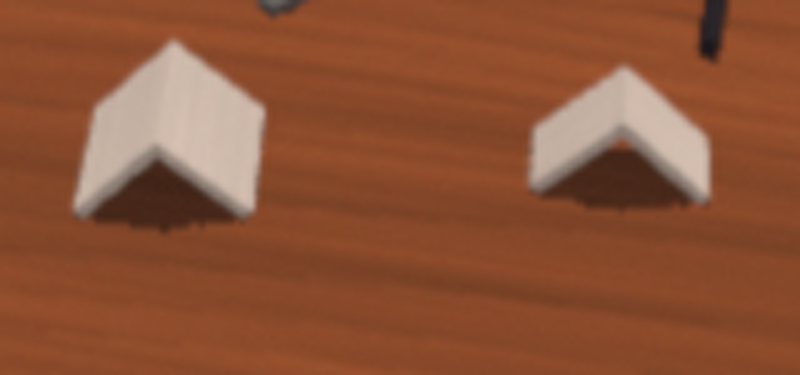

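View pics/si_crop.png

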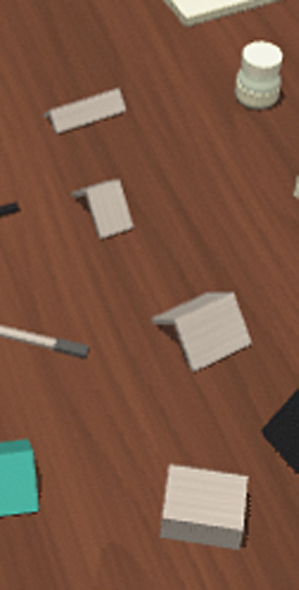

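The left angle at (240,243) has clearly the longer ridge in both views, so it is the long one. The one at (330,243) is the short one. I'll fit their poses from the corner pixels.

```bash
cat >> h.py <<'E'
from scipy.optimize import least_squares
def pts(x,y,a,L,keys):
    # keys: (s along, t across: 0 ridge, +-1 outer foot)
    P=[]
    for s,t in keys:
        u=s*L/2; v=t*.03536; z=.0389 if t==0 else .00354
        P.append([x+u*np.cos(a)-v*np.sin(a),y+u*np.sin(a)+v*np.cos(a),z])
    return np.array(P)
def fit(views,L,x0):
    f=lambda p:np.concatenate([(proj(c,pts(*p,L,k))-np.array(px)).ravel() for c,k,px in views])
    o=least_squares(f,x0,x_scale=[.01,.01,.1],loss='soft_l1'); return o.x,o.fun.reshape(-1,2)
E
python3 - <<'E'
from h import *
c=pickle.load(open('scene0.pkl','rb')); s=pickle.load(open('side0.pkl','rb'))
C=lambda p:(np.array(p)+.5)/5-.5+[205,215]
S=lambda p:(np.array(p)+.5)/2.3695-.5+[241,111]
# +s = toward +x (nearer scene camera); +t = +y (right in scene image)
np.set_printoptions(precision=4,suppress=True)
kl=[(-1,0),(1,0),(1,-1),(1,1),(-1,-1),(-1,1)]
for L,a,b,x0 in [(.064,[(173,40),(155,148),(75,212),(252,215),(95,106),(265,108)],[(176,323),(236,292),(252,342),(195,370)],(.56,-.063,0)),
                 (.036,[(625,67),(622,125),(532,190),(709,202),(533,127),(710,138)],[(88,184),(120,180),(133,228),(101,238)],(.53,.11,0))]:
    ks=[(-1,0),(1,0),(1,-1),(-1,-1)]
    for v in ([(c,kl,C(a)),(s,ks,S(b))],[(c,kl,C(a))],[(s,ks,S(b))]):
        x,res=fit(v,L,x0); print(x,np.abs(res).max())
E
```

```text
[ 0.5602 -0.0702  0.2176] 2.667275591583632
[ 0.5596 -0.0692  0.2132] 0.9378465432322969
[ 0.5603 -0.0735  0.2303] 1.3977230843690336
[0.5237 0.1066 0.1051] 1.348908456464045
[0.5233 0.107  0.1187] 0.6110991232374658
[0.5242 0.1038 0.0585] 1.676224477647878
```

Request:
send_rows(increments=[[-0.93, -0.8, 0, 0], [-0.93, -0.8, 0, 0], [-0.93, -0.8, 0, 0], [-0.93, -0.8, 0, 0]], jaw=85)

```text
clock: 0.65
position: [0.2761, 0.3563, 0.3038]
ee_rot: [0.539, 3.095, -0.002]
wrist_force: [0.2, 0.5, 0.2]
opening: 0.998
grip_force: 0.0
```

Request:
send_rows(increments=[[-0.93, -0.8, 0, 0], [-0.93, -0.8, 0, 0], [-0.93, -0.8, 0, 0], [-0.93, -0.8, 0, 0]])

```text
clock: 1.15
position: [0.3681, 0.1974, 0.3039]
ee_rot: [0.539, 3.094, -0.001]
wrist_force: [0.3, 0.0, -0.4]
opening: 0.994
grip_force: 0.0
```

Request:
send_rows(increments=[[-0.93, -0.8, 0, 0], [-0.93, -0.8, 0, 0], [-0.93, -0.8, 0, 0], [-0.93, -0.8, 0, 0]])

```text
clock: 1.65
position: [0.4597, 0.0388, 0.3036]
ee_rot: [0.535, 3.096, -0.0]
wrist_force: [-0.0, 0.9, -0.2]
opening: 0.998
grip_force: 0.0
```

Request:
send_rows(increments=[[-0.93, -0.8, 0, 0.65], [-0.93, -0.8, 0, 0.65], [-0.93, -0.8, 0, 0.65], [-0.93, -0.8, 0, 0.65], [-0.93, -0.8, 0, 0.65]])

```text
clock: 2.28
position: [0.55, -0.117, 0.3031]
ee_rot: [-1.877, -2.517, -0.001]
wrist_force: [-0.3, 0.7, 0.6]
opening: 0.993
grip_force: 0.0
```

```bash
python3 - <<'E'
from station import r
from h import *
c=snap(r,'wrist','w1')
print(r.get_obs()['position'],r.get_obs()['ee_rot'],r.get_obs()['q'])
print(proj(c,pts(.5602,-.0702,.2176,.064,[(-1,0),(1,0),(1,-1),(1,1),(-1,-1),(-1,1)])),proj(c,pts(.5237,.1066,.105,.036,[(-1,0),(1,0),(1,-1),(1,1),(-1,-1),(-1,1)])))
im=cv2.imread('pics/w1.png'); cv2.imwrite('pics/w1b.png',cv2.resize(im,(784,588),interpolation=cv2.INTER_CUBIC))
E
```

```text
[ 0.54988425 -0.11664391  0.3032809 ] [-1.88532911e+00 -2.51035264e+00 -1.14681094e-03] [-4.08051818e-01  2.81564284e-01  1.50546613e+00  1.23258892e-03
  1.35644511e+00 -6.90802215e-01]
[[273.05039448 134.46743473]
 [338.68828724 139.3085204 ]
 [329.74600679 169.16457795]
 [337.06282519 102.4431571 ]
 [271.66171043 164.98573524]
 [276.07178999  97.81812974]] [[ 307.22593643  -83.74388539]
 [ 348.94617471  -74.54582471]
 [ 333.60056889  -14.10801342]
 [ 350.38619124  -98.03006153]
 [ 297.1481883   -21.82574666]
 [ 312.14490598 -106.57893467]]
```

View pics/w1b.png

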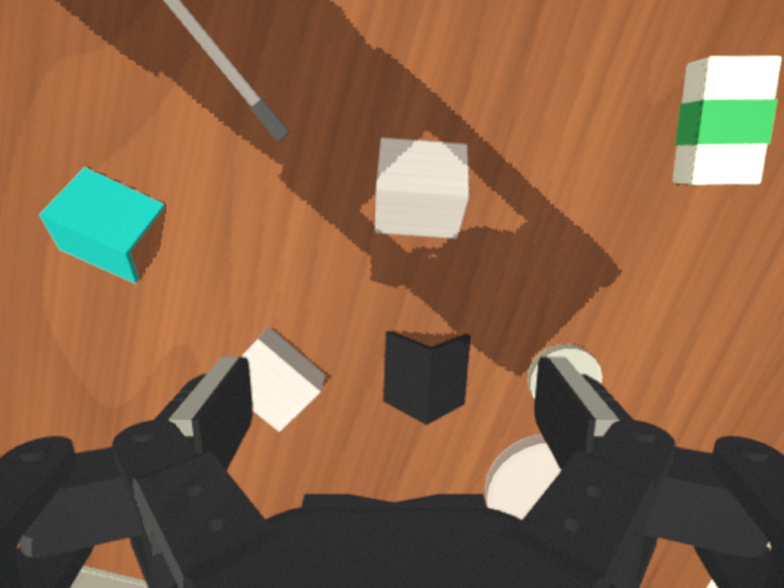

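The long angle sits at (422,185) in the 1.4x view, with its ridge running from (376,188) to (469,191), which matches the fit. The black decoy is at (427,375). The short angle is above the frame, so I'll shift to see both.

Request:
send_rows(increments=[[0.67, 0, 0, 0], [0.67, 0, 0, 0], [0.67, 0, 0, 0], [0.67, 0, 0, 0]])

```text
clock: 2.82
position: [0.5205, -0.0217, 0.3041]
ee_rot: [1.866, 2.527, 0.0]
wrist_force: [0.1, -0.1, -0.2]
opening: 0.996
grip_force: 0.0
```

```bash
python3 - <<'E'
from station import r
from h import *
c=snap(r,'wrist','w2')
print(r.get_obs()['position'],r.get_obs()['ee_rot'])
A=pts(.5602,-.0702,.2176,.064,[(-1,0),(1,0),(1,-1),(1,1),(-1,-1),(-1,1)]);B=pts(.5237,.1066,.105,.036,[(-1,0),(1,0),(1,-1),(1,1),(-1,-1),(-1,1)])
a=proj(c,A);b=proj(c,B);print(a,b)
im=cv2.imread('pics/w2.png')
def crop(q):
    m=q.mean(0).astype(int); x=max(m[0]-60,0); y=max(m[1]-60,0); print(x,y); return cv2.resize(im[y:y+120,x:x+100][:, :],(400,480),interpolation=cv2.INTER_CUBIC)
cv2.imwrite('pics/w2b.png',np.hstack([crop(a),crop(b)]))
E
```

```text
[ 0.52060825 -0.02250515  0.30401031] [1.86810470e+00 2.52536821e+00 1.20751827e-04]
[[273.9062451  230.50914836]
 [334.54860115 235.14175058]
 [326.30822885 252.54565208]
 [333.62703058 194.53875401]
 [272.21044693 248.47963149]
 [276.90517873 190.04258205]] [[307.30870037  43.55271636]
 [345.67545815  51.80211226]
 [331.33385357  93.11658942]
 [347.62638607  20.06981628]
 [297.52995515  86.08910376]
 [312.18709738  12.2768573 ]]
242 165
263 0
```

View pics/w2b.png

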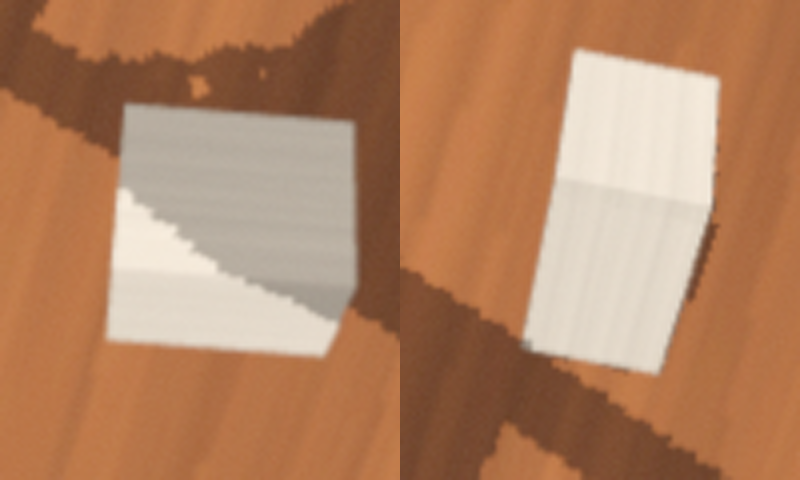

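```bash
python3 - <<'E'
from h import *
np.set_printoptions(precision=4,suppress=True)
c=pickle.load(open('w2.pkl','rb')); k=[(-1,1),(1,1),(-1,0),(1,0),(-1,-1),(1,-1)]
f=lambda p,o:(np.array(p)+.5)/4-.5+o
a=f([(125,103),(354,122),(113,268),(357,288),(107,340),(325,357)],[242,165])
b=f([(176,48),(319,75),(156,178),(312,206),(125,347),(260,374)],[263,0])
l,rl=fit([(c,k,a)],.064,(.56,-.07,.2)); s,rs=fit([(c,k,b)],.036,(.524,.107,.1))
print(l,rl,s,rs)
w=pickle.load(open('w1.pkl','rb'))
a1=(np.array([(382,138),(467,145),(376,188),(469,191),(376,232),(457,237)])+.5)/1.4-.5
print(fit([(w,k,a1)],.064,(.56,-.07,.2)))
E
```

```text
[ 0.5566 -0.0726  0.2157] [[ 0.3894  0.6452]
 [-0.1785  0.4896]
 [ 0.0764 -0.1098]
 [-0.326  -0.3735]
 [ 0.2529 -0.2667]
 [-0.1863 -0.3578]] [0.5191 0.1055 0.1287] [[-0.1359  0.6028]
 [-0.2158  0.7074]
 [ 0.4186 -0.4406]
 [ 0.0269 -0.186 ]
 [-0.1786 -0.0163]
 [ 0.0676 -0.5886]]
(array([ 0.5566, -0.0714,  0.221 ]), array([[-0.4183, -0.4391],
       [-0.1107, -1.0369],
       [ 0.6817,  0.5127],
       [-0.0758,  2.9794],
       [-0.1423, -0.416 ],
       [ 0.1106, -0.0066]]))
```

Request:
send_rows(increments=[[-0.385, 0.146, 0.8, 0.052], [-0.385, 0.146, 0.8, 0.052], [-0.385, 0.146, 0.8, 0.052], [-0.385, 0.146, 0.8, 0.052]])

```text
clock: 3.38
position: [0.5582, -0.0726, 0.1839]
ee_rot: [-1.973, -2.443, 0.0]
wrist_force: [0.0, -0.5, 0.4]
opening: 0.999
grip_force: 0.0
```

```bash
cat >> h.py <<'E'
def pose(r):
    o=r.get_obs(); M=R.from_rotvec(o['ee_rot']).as_matrix(); p=np.array(o['position'])
    return p,M,np.degrees(np.arctan2(M[1,1],M[0,1]))
def goto(r,t,yaw=None):
    p,M,a=pose(r); d=(np.array(t)-p)@M/.15
    w=0 if yaw is None else -((yaw-a+90)%180-90)/90
    print('pos',p.round(4),'yaw',round(a,2),'units',d.round(3),round(w,3))
E
python3 - <<'E'
from station import r
from h import *
c=snap(r,'wrist','w3')
goto(r,(.5584,-.0714,.077),12.4)
cv2.imwrite('pics/w3b.png',cv2.resize(cv2.imread('pics/w3.png'),(784,588),interpolation=cv2.INTER_CUBIC))
s=pickle.load(open('scene0.pkl','rb')); print(onz(s,[(350,195),(349,224),(262,214),(298,197)],.005))
E
```

```text
pos [ 0.5586 -0.0723  0.1852] yaw 12.17 units [ 0.007 -0.001  0.721] -0.003
[[ 0.32373656  0.13095013  0.005     ]
 [ 0.43898932  0.13954125  0.005     ]
 [ 0.44399739 -0.05366028  0.005     ]
 [ 0.35904812  0.01112431  0.005     ]]
```

View pics/w3b.png

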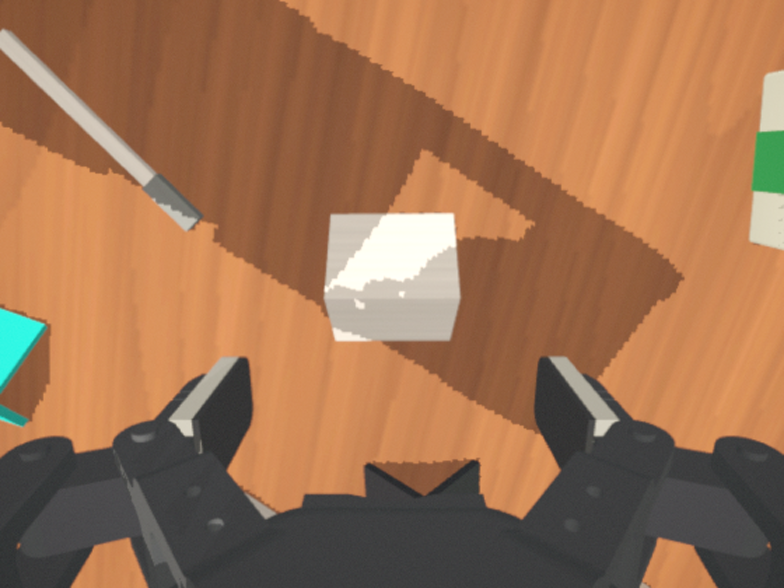

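The long angle is centred between the fingers: its ridge spans x 324–461 (middle 392.5) and the finger gap is centred at 393.5, with the ridge level. Next I'll descend and grip.

Request:
send_rows(increments=[[0.005, 0, 0.3, 0], [0.005, 0, 0.55, 0], [0.005, 0, 0.72, 0], [0.005, 0, 0.72, 0]])

```text
clock: 3.92
position: [0.5578, -0.0708, 0.0765]
ee_rot: [-1.972, -2.445, 0.0]
wrist_force: [-1.1, -0.2, -0.3]
opening: 0.997
grip_force: 0.0
```

Request:
send_rows(increments=[[0, 0, 0, 0], [0, 0, 0, 0], [0, 0, 0, 0], [0, 0, 0, 0], [0, 0, 0, 0]], jaw=50, squeeze=45)

```text
clock: 4.55
position: [0.5594, -0.0716, 0.0786]
ee_rot: [1.97, 2.442, 0.003]
wrist_force: [-1.3, 1.0, 5.9]
opening: 0.738
grip_force: 48.1
```

Request:
send_rows(increments=[[0, 0, -0.15, 0], [0, 0, -0.4, 0], [0, 0, -0.7, 0], [0, 0, -0.7, 0]])

```text
clock: 5.05
position: [0.5605, -0.0721, 0.1863]
ee_rot: [1.967, 2.437, 0.006]
wrist_force: [-0.0, 0.2, -1.7]
opening: 0.74
grip_force: 50.6
```

```bash
python3 - <<'E'
from station import r
from h import *
c=snap(r,'wrist','w4'); print(r.get_obs()['grip_force'],r.get_obs()['opening'],r.get_obs()['wrist_force'])
goto(r,(.5212,.106,.18),7.4)
# predicted corners in image if piece is exactly central in hand (drop across/height assumed)
im=cv2.imread('pics/w4.png'); cv2.imwrite('pics/w4b.png',cv2.resize(im,(784,588),interpolation=cv2.INTER_CUBIC))
E
```

```text
50.56657254695892 0.7337802642146956 [ 0.21125622 -0.13125187 -2.96943864]
pos [ 0.5591 -0.0717  0.1839] yaw 12.2 units [1.211 0.003 0.022] 0.053
```

View pics/w4b.png

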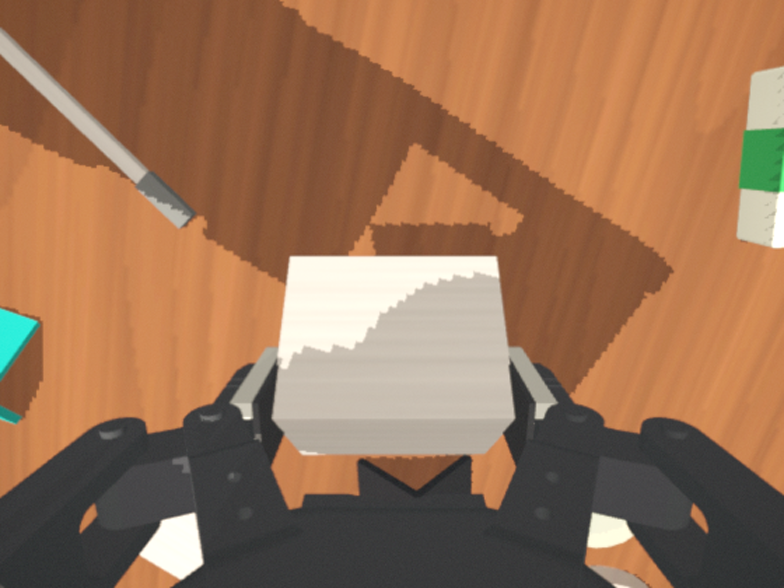

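The long angle is held level and central: its ridge runs from (273,417) to (515,417), middle 394. I'll move part-way so the wrist camera sees the short angle from close by along with the held part.

Request:
send_rows(increments=[[0.4, 0, 0, 0.053], [0.6, 0, 0, 0.053], [0.6, 0, 0, 0.053], [0.6, 0, 0, 0.053]])

```text
clock: 5.6
position: [0.5387, 0.0163, 0.1803]
ee_rot: [-2.072, -2.361, 0.001]
wrist_force: [0.3, -1.0, -2.1]
opening: 0.734
grip_force: 50.5
```

```bash
python3 - <<'E'
from station import r
from h import *
c=snap(r,'wrist','w5'); o=r.get_obs(); pickle.dump(o,open('o5.pkl','wb'))
goto(r,(.5212,.106,.18),7.4)
im=cv2.imread('pics/w5.png'); cv2.imwrite('pics/w5b.png',cv2.resize(im[30:360,140:420],None,fx=2.8,fy=1.8,interpolation=cv2.INTER_CUBIC))
E
```

```text
pos [0.5389 0.0159 0.1805] yaw 7.41 units [ 0.611 -0.04   0.003] 0.0
```

View pics/w5b.png

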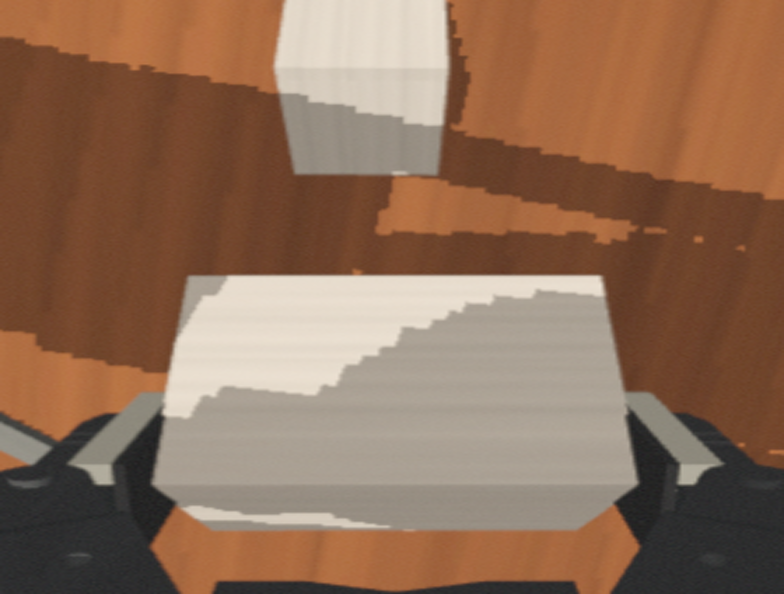

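The short angle's ridge runs from (275,67) to (448,68) and its near foot from (295,174) to (440,174). The held ridge runs from (154,484) to (638,484). Both are level, so the yaw matches, and the short angle sits a little to the left. I'll compute the relative offset in the tool frame.

```bash
python3 - <<'E'
from h import *
np.set_printoptions(precision=4,suppress=True)
c=pickle.load(open('w5.pkl','rb')); o=pickle.load(open('o5.pkl','rb'))
T=R.from_rotvec(o['ee_rot']).as_matrix(); p=np.array(o['position'])
f=lambda q:(np.array(q)+.5)/[2.8,1.8]-.5+[140,30]
s,res=fit([(c,[(-1,0),(1,0),(-1,-1),(1,-1)],f([(275,67),(448,68),(295,174),(440,174)]))],.036,(.52,.106,.13))
print('short',s,np.degrees(s[2]),res)
k=[(-1,0),(1,0),(-1,-1),(1,-1),(-1,1),(1,1)]
h=f([(154,484),(638,484),(213,530),(578,530),(187,276),(601,276)])
obj=pts(0,0,0,.064,k)-[0,0,.0194]
def P(v): return obj@R.from_rotvec(v[3:]).as_matrix().T+v[:3]
z=least_squares(lambda v:(proj(c,P(v))-h).ravel(),[*(p-[0,0,.06]),0,0,.13],x_scale=[.01]*3+[.1]*3)
v=z.x; print('held',v,'res',np.abs(z.fun).max()); print('held euler zyx deg',R.from_rotvec(v[3:]).as_euler('ZYX',degrees=True))
print('held in tool',(v[:3]-p)@T,'tool pos',p)
d=np.array([s[0],s[1],.0194+.0071])-v[:3]; print('delta tool',d@T,'units',d@T/.15)
E
```

```text
short [0.5188 0.1051 0.1265] 7.2477102339709925 [[ 0.254   0.3555]
 [-0.1402  0.0071]
 [ 0.5305 -0.3332]
 [-0.746  -0.1484]]
held [0.5376 0.0164 0.1221 0.0009 0.0032 0.1313] res 1.3089965653163063
held euler zyx deg [7.5237 0.178  0.0606]
held in tool [ 0.0006 -0.0012  0.0584] tool pos [0.5389 0.0159 0.1805]
delta tool [ 0.0905 -0.0071  0.0956] units [ 0.6031 -0.0476  0.6371]
```

Request:
send_rows(increments=[[0.25, -0.02, 0, 0], [0.5, -0.04, 0, 0.002], [0.605, -0.0476, 0, 0.002], [0.605, -0.0476, 0, 0.002], [0.605, -0.0476, 0, 0.002]])

```text
clock: 6.28
position: [0.5206, 0.1045, 0.1809]
ee_rot: [2.077, 2.356, -0.0]
wrist_force: [-0.9, 0.0, -1.7]
opening: 0.735
grip_force: 50.5
```

Request:
send_rows(increments=[[0, 0, 0.15, 0], [0, 0, 0.3, 0], [0, 0, 0.4, 0], [0, 0, 0.4, 0]])

```text
clock: 6.78
position: [0.5196, 0.1049, 0.1198]
ee_rot: [-2.077, -2.355, 0.003]
wrist_force: [0.7, -0.8, -2.7]
opening: 0.738
grip_force: 50.4
```

```bash
python3 - <<'E'
from station import r
from h import *
c5=pickle.load(open('o5.pkl','rb')); T=R.from_rotvec(c5['ee_rot']).as_matrix()
print(((pose(r)[0]-c5['position'])@T).round(4)); goto(r,c5['position']+T@[.0905,-.0071,.0948],7.3); print(r.get_obs()['wrist_force'])
E
```

```text
[ 0.0907 -0.0076  0.0606]
pos [0.5196 0.1049 0.1198] yaw 7.19 units [-0.001  0.004  0.228] -0.001
[ 0.65400361 -0.82389031 -2.66737337]
```

Request:
send_rows(increments=[[0, 0.003, 0.06, 0], [0, 0.003, 0.12, 0], [0, 0.003, 0.15, 0], [0, 0.003, 0.17, 0], [0, 0.003, 0.18, 0]])

```text
clock: 7.4
position: [0.5206, 0.1057, 0.0938]
ee_rot: [2.076, 2.357, 0.0]
wrist_force: [0.1, 0.6, -1.8]
opening: 0.736
grip_force: 50.5
```

Request:
send_rows(increments=[[0, 0, 0.01, 0], [0, 0, 0.02, 0], [0, 0, 0.03, 0], [0, 0, 0.036, 0], [0, 0, 0.036, 0]])

```text
clock: 8.02
position: [0.5205, 0.1057, 0.0885]
ee_rot: [-2.077, -2.357, 0.0]
wrist_force: [-0.2, 0.9, -1.8]
opening: 0.736
grip_force: 50.5
```

Request:
send_rows(increments=[[0, 0, 0.003, 0], [0, 0, 0.006, 0], [0, 0, 0.009, 0], [0, 0, 0.012, 0], [0, 0, 0.012, 0]])

```text
clock: 8.65
position: [0.5206, 0.1056, 0.0867]
ee_rot: [2.077, 2.357, -0.0]
wrist_force: [-0.2, -0.9, -1.9]
opening: 0.737
grip_force: 50.6
```

Request:
send_rows(increments=[[0, 0, 0.002, 0], [0, 0, 0.004, 0], [0, 0, 0.006, 0], [0, 0, 0.006, 0]])

```text
clock: 9.15
position: [0.5208, 0.1055, 0.0862]
ee_rot: [2.076, 2.357, 0.0]
wrist_force: [-0.6, -2.5, 4.5]
opening: 0.738
grip_force: 51.0
```

Request:
send_rows(increments=[[-0.002, 0, 0, 0], [-0.004, 0, 0, 0], [-0.004, 0, 0.002, 0], [-0.004, 0, 0.003, 0]])

```text
clock: 9.65
position: [0.5209, 0.105, 0.0857]
ee_rot: [2.076, 2.357, 0.001]
wrist_force: [-1.1, -2.5, 7.3]
opening: 0.737
grip_force: 51.2
```

Request:
send_rows(increments=[[0, 0, 0, 0], [0, 0, 0, 0], [0, 0, 0, 0], [0, 0, 0, 0]], jaw=80)

```text
clock: 10.15
position: [0.5205, 0.1051, 0.0852]
ee_rot: [-2.076, -2.357, 0.0]
wrist_force: [0.2, 0.2, 1.1]
opening: 0.938
grip_force: 0.0
```

Request:
send_rows(increments=[[0, 0, -0.1, 0], [0, 0, -0.3, 0], [0, 0, -0.7, 0], [0, 0, -0.9, 0], [0, 0, -0.9, 0]])

```text
clock: 10.78
position: [0.5222, 0.1051, 0.2243]
ee_rot: [2.073, 2.353, 0.008]
wrist_force: [-0.1, 0.5, -0.2]
opening: 0.938
grip_force: 0.0
```

Request:
send_rows(increments=[[-0.5, 0, 0, 0], [-0.5, 0, 0, 0], [-0.5, 0, 0, 0]])

```text
clock: 11.15
position: [0.5296, 0.03, 0.2196]
ee_rot: [-2.078, -2.354, 0.001]
wrist_force: [-1.4, 0.9, -0.6]
opening: 0.938
grip_force: 0.0
```

```bash
python3 - <<'E'
from station import r
from h import *
c=snap(r,'wrist','w6'); s=snap(r,'scene','s6'); print(r.get_obs()['wrist_force'],r.get_obs()['clock'])
k=[(-1,1),(1,1),(-1,0),(1,0),(-1,-1),(1,-1)]
P=pts(.5195,.1051,.1265,.064,k)+[0,0,.0071]; q=proj(c,P); print(q)
m=q.mean(0).astype(int); x,y=max(m[0]-65,0),max(m[1]-75,0); print(x,y)
im=cv2.imread('pics/w6.png'); a=cv2.resize(im[y:y+150,x:x+130],(520,600),interpolation=cv2.INTER_CUBIC)
b=cv2.resize(cv2.imread('pics/s6.png')[215:285,295:365],(280,280),interpolation=cv2.INTER_CUBIC)
b=np.vstack([b,cv2.resize(cv2.imread('pics/s6.png')[150:310,120:440],(280,320))])
h=min(a.shape[0],600); cv2.imwrite('pics/f6.png',np.hstack([a[:600],b]))
E
```

```text
[ 0.2091485  -0.71156299 -0.25949676] 11.25
[[239.60786936  49.88505482]
 [323.48857172  49.64722521]
 [235.20482005  96.43345994]
 [328.11922338  96.1991091 ]
 [242.45356781 143.35758276]
 [320.95157219 143.1843571 ]]
216 21
```

View pics/f6.png

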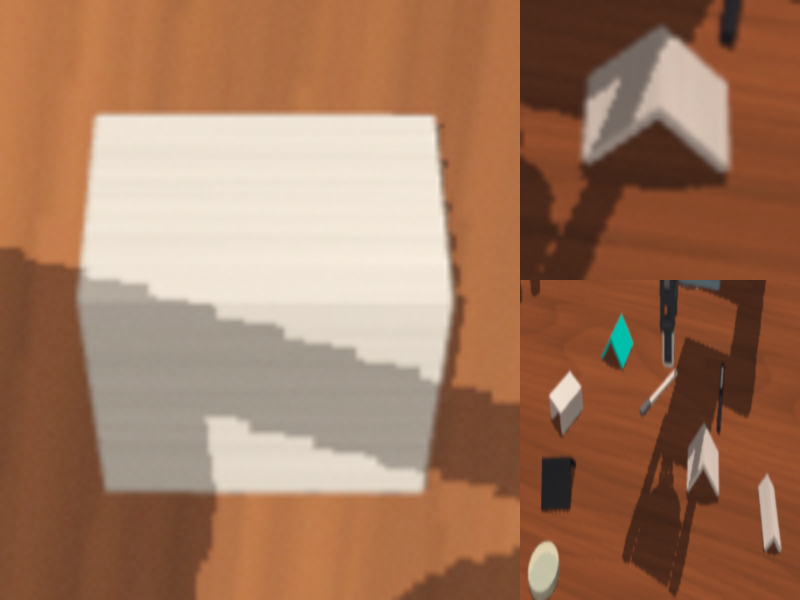

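In the final view the ridge runs from (78,300) to (454,300) and the feet are level. All corners fall within about 1 px of the prediction for the fully nested, centred pose. The narrow angle and the channel appear undisturbed. I'm handing in the job.

```bash
python3 -c "
from station import r
print(r.close_job())"
```

```text
the job is handed in; nothing more can be done
None
```

The long angle sits fully down over the short one, ridge over ridge and centred to within about 1 mm by the wrist camera; the narrow angle and channel look untouched, and the job was handed in at about 11 s of the 38 s allowed.

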